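# Set up the hanger and hang the ear defenders by the sonicator

### The job

Stand the T-shaped steel hanger in the square socket of its grey base plate, pushed fully home, with its crossbar running along the plate's long side. Then hang the ear defenders over one arm of the crossbar so that they rest on the bar by the inside of their headband, one cup on each side of it, hanging freely and still. Leave everything else on the bench where it is.

Things in the scene. Friction and masses are not known exactly. Their poses are not given: they have to be found in the camera images.
- base: Grey base plate, fixed to the bench, 120 mm (x) by 180 mm (y, the long side) by 32 mm high. Origin: centre of its underside, z up. In the middle of its top is a square socket 47 by 47 mm, 26 mm deep (floor 6 mm above the bench), sides parallel to the plate's, mouth chamfered 2 mm.
- socket (a point): Centre of the socket's mouth, 32 mm above the bench, axes as base.
- hanger: Loose T-shaped steel hanger, about 0.7 kg, standing on its foot. Origin: centre of the foot's underside; z up; y along the crossbar. Foot: square, 44 by 44 mm, sides along x and y, 34 mm high, lowest 6 mm stepped in to 40 by 40. Stem and crossbar round, 16 mm thick; bar 200 mm long, its top 174 mm above the origin. Fully home, the origin is 6 mm above the bench. Both arms are alike.
- hub_top (a point): Centre of the top of the hanger's black plastic hub at the middle of the crossbar, 180 mm above the foot's underside; axes as hanger. Hub: 26 mm (x) by 40 mm (y) by 28 mm high; the place to grip, fingers closing along x.
- ear_defenders: Loose rigid ear defenders, about 0.22 kg, standing on their two grey cups, headband arched above. Origin: midway between the cups at their undersides; x from cup to cup, y through the arch (the way a bar passes under the band), z up. Overall 172 (x) by 64 (y) by 150 mm high. Cups 78 mm high, 86 mm clear between them.
- crown_under (a point): Centre of the flat underside of the black pad at the headband's crown, 128 mm above the cups' undersides; it comes to lie on top of the bar. Axes as ear_defenders. Pad: 64 mm (x) by 26 mm (y) by 22 mm high; the place to grip, fingers closing along y, tips no lower than its underside so that they clear the bar.
- dish: Bystander, to be left where it is: clear shallow dish, 80 mm across, 16 mm high. Origin: centre of its underside.
- tip_box: Bystander, to be left where it is: pipette tip box, 66 by 90 by 53 mm. Origin: centre of its underside.
- reader: Bystander, to be left where it is: small blue instrument, 60 by 100 by 28 mm. Origin: centre of its underside.
- reagent: Bystander, to be left where it is: brown bottle, 64 mm across, 130 mm high. Origin: centre of its underside.
- buffer: Bystander, to be left where it is: white jar, 72 mm across, 120 mm high. Origin: centre of its underside.
- vial_a: Bystander, to be left where it is: small glass jar, 38 mm across, 45 mm high. Origin: centre of its underside.
- vial_b: Bystander, to be left where it is: small glass jar like vial_a, on the other side. Origin: centre of its underside.
There are look-alikes about, which are no part of the job. Leave any blue look-alike of the ear_defenders alone. What is shaped like the base but yellow is not meant.

How it is judged:
On the way, in this order (a step that is already met when the one before it is completed fails the run):
1. the hanger stands fully home in the base's socket, its crossbar along the plate's long side, and is let go (z of hanger in the frame of base between 0 and 0.01 m and horizontal distance between hanger and base below 0.006 m and angle between the y axis of hanger and the y axis of base, either way round below 0.15 rad and angle between hanger's own z axis and vertical below 0.1 rad and contact force between the fingers and hanger below 0.1 N), for 0.2 s.
2. the ear defenders hang over one arm of the crossbar by their headband and are let go (z of crown_under in the frame of hanger between 0.166 and 0.185 m and x of crown_under in the frame of hanger between -0.022 and 0.022 m and (y of crown_under in the frame of hanger between 0.028 and 0.092 m or y of crown_under in the frame of hanger between -0.092 and -0.028 m) and angle between ear_defenders's own z axis and vertical below 0.35 rad and contact force between ear_defenders and hanger above 0.5 N and contact force between ear_defenders and the fingers below 0.1 N), for 0.2 s.
At the end, for the whole second after the job is handed in: Hanger home in the socket: within 4 mm of full depth, 6 mm of centre, 0.15 rad of the plate's long side, 0.10 rad of upright. Ear defenders released, still, hung by the crown pad on the bar: within 22 mm sideways, 28 to 92 mm from the stem along either arm, tilted under 0.35 rad (all of step 2 and z of hanger in the frame of base between 0 and 0.01 m and horizontal distance between hanger and base below 0.006 m and angle between the y axis of hanger and the y axis of base, either way round below 0.15 rad and angle between hanger's own z axis and vertical below 0.1 rad and linear speed of ear_defenders below 0.05 m/s and angular speed of ear_defenders below 0.6 rad/s and linear speed of hanger below 0.03 m/s); the robot touches nothing.
It fails at once if a bystander on the bench is shifted by more than 30 mm or tipped over (distance of any of dish, tip_box, reader, reagent, buffer, vial_a, vial_b from where it was at the start of the episode above 0.03 m or angle between any of dish, tip_box, reader, reagent, buffer, vial_a, vial_b's own z axis and vertical above 0.6 rad).
It also fails if it takes over 64 s, if anything falls off the work surface, if the arm or the gripper's body presses on something with over 40 N, if the wrist force passes 120 N, or if a joint passes its speed limit or range.

### The arm

A 6-joint arm with a two-finger parallel gripper is mounted at the origin on the work surface. World frame = base frame: x ahead of the robot, y to its left, z up, the work surface at z = 0. Lengths are in m, angles in rad, forces in N, time in s.
With the tool pointing down it reaches from about 0.35 to 0.975 m from the base axis. Payload 4.9 kg.
Tool frame: the origin (TCP) lies midway between the tips of the shut fingers; the grasp point (between the pads) lies ctrl.grip_point_offset behind it (ctrl.grip_point_offset is the distance from the TCP to the grasp point, in m); x points along the fingers, y is the direction in which the jaws open and shut, and the axes are right-handed (so a half turn about x gives the same grasp; the last joint's range is limited). The gripper opens to 85 mm and grips with 20 to 120 N. Pads are 22 mm wide; open, the fingers measure 114 mm over their backs; the gripper's body (76 mm by 85 mm) begins 54 mm behind the grasp point. The pads swing forward as they close: fully open they stand 13 mm farther back than shut.
Start: joints at [-1.271, 0.053, 1.613, -0, 1.476, -0.119], TCP at [0.254, -0.571, 0.231] pointing down, gripper open.
Joint ranges: [-3.01, 3.01], [-1.01, 2.22], [0.06, 2.58], [-1.02, 4.17], [0.09, 2.62], [-3.14, 3.14]. Speed limits (rad/s): [2.57, 2.57, 3.14, 3.14, 3.14, 3.14].

### API

Orientations are given as a rotation vector (axis times angle).
In Python, from station import ctrl gives the robot as it stands. The module is installed in compiled form; this text tells all that it offers.
- The arm moves only by the tool drive_tool, never from a script. Its argument "commands" is text: rows parted by semicolons, each of 5 numbers parted by spaces: the closure, from -1 (fully open) to 1 (shut), so that 0 is half open, then the shift along the tool's x, y, z in units of 40 mm (1.0 is 40 mm), then the turn about the tool's x in units of 5 degrees (1.0 is 5 degrees). A call has 1 to 8 rows; each row is the pose to reach, as a shift and turn from the pose commanded when the call began, along the tool's axes at that moment; what a row does not reach only later rows make up. A row lasts 1/12 s, in which the tool goes at most 41.7 mm and 7.16 degrees, less where a joint would pass 70% of its speed; a pose out of reach is approached as far as the arm can. A call with a gripper value outside its range is refused whole. The fingers move at their own pace and stop on an object; "newtons" is the grip in N (left out, the last holds). Time passes only in rows, so rows that repeat a pose let the fingers close. It gives the time, the measured TCP pose, the force and the opening at its end, in the units of the state.
- ctrl.get_obs(): the state, without advancing time (a new reading comes with each control period).
- ctrl.get_image(name): name is "scene" or "top"; returns (picture, depth): 384x512x3 uint8, blue, green, red; 384x512 float32, m along the optical axis (not along the pixel's ray), 0 where there is no reading.
- ctrl.camera_info(name): a dict with "K" (3x3 intrinsics, pixels), "k1" (the pictures are not rectified: a ray, as slopes to the right and down, at radius r is drawn at 1 + k1 r^2 times it, then the intrinsics apply), "T" (4x4, takes a point from camera to world coordinates). Camera axes: x right, y down, z forward; pixel columns grow to the right and rows downward; lengths in m; the calibration is good to about 2 mm. A picture is of the moment at which its call begins. camera_info takes no time and is no camera call.
- ctrl.finish_job(): hands the job in, once; it reports no verdict.
The state is a dict: "t": time; "q": joint angles; "dq": joint speeds; "effort": joint torques, N m; "tool_pos": TCP position; "tool_rot": TCP orientation; "contact_force": force on the tool from outside, world axes, zero at the start; "wrist_torque": the same for the moment, N m; "opening": finger opening in m.
Only numpy, scipy, OpenCV 4.12 (cv2) and the standard library are available. Lean on these libraries where they do the work, as an engineer would, in place of code of your own. Each camera call takes 0.05 s, during which the arm holds its last target.

## Working session

There is one attempt and no reset: what is moved stays moved. The work goes in short steps, Python scripts to look and compute and a tool call to move; the robot and the scene stay as the last step left them, time stands still between calls to the robot, and variables do not carry over. Pictures are saved under pics/ and viewed, and the job is handed in when it is done.

Besides the shell and the picture viewer there is one more tool, called in YAML: its name, and indented under it one key for each argument. drive_tool: Moves the arm, as the interface text tells. Its arguments: {"type":"object","properties":{"commands":{"type":"string"},"newtons":{"type":"number"}},"required":["commands"]}

```bash
mkdir -p pics; python3 - <<'E'
from station import ctrl
import cv2,numpy as np
print(ctrl.get_obs(), ctrl.grip_point_offset)
for n in("scene","top"):
    im,d=ctrl.get_image(n); cv2.imwrite(f"pics/{n}0.png",im); np.savez(f"{n}0.npz",im=im,d=d)
    c=ctrl.camera_info(n); print(n,c)
E
```

```text
{'t': 0.0, 'q': array([-1.27099621e+00,  5.33472525e-02,  1.61431652e+00, -3.39726651e-05,
        1.47598378e+00, -1.18986526e-01]), 'dq': array([ 0.00042352,  0.00097586, -0.00123779, -0.00052038, -0.00042562,
        0.00041748]), 'effort': array([ 2.66872294e-04, -3.93675828e+01, -3.70180643e+01, -1.35614528e-04,
        6.97901094e-03,  6.58917321e-08]), 'tool_pos': array([ 0.25396986, -0.57038417,  0.23005552]), 'tool_rot': array([ 1.99105206,  0.42524582, -1.99149829]), 'contact_force': array([ 0.26228977, -0.71002759, -0.20477331]), 'wrist_torque': array([-0.00248653, -0.03759647, -0.00742905]), 'opening': 0.08537241933685388} 0.0187
scene {'K': array([[467.57684366,   0.        , 256.42949703],
       [  0.        , 467.57684366, 194.62594714],
       [  0.        ,   0.        ,   1.        ]]), 'k1': -0.12069861357275687, 'T': array([[-0.30885095,  0.61793869, -0.72302342,  1.4595759 ],
       [ 0.9508883 ,  0.21704357, -0.22068875,  0.21334553],
       [ 0.02055547, -0.75567444, -0.65462479,  1.00902236],
       [ 0.        ,  0.        ,  0.        ,  1.        ]])}
top {'K': array([[416.5898107 ,   0.        , 251.2470872 ],
       [  0.        , 416.5898107 , 180.06212286],
       [  0.        ,   0.        ,   1.        ]]), 'k1': -0.0760558608778857, 'T': array([[-0.02724503, -0.99340725,  0.11135411,  0.32033916],
       [-0.99957634,  0.02821511,  0.00714486, -0.07042779],
       [-0.01023963, -0.11111227, -0.99375511,  1.52478348],
       [ 0.        ,  0.        ,  0.        ,  1.        ]])}
```

View pics/scene0.png

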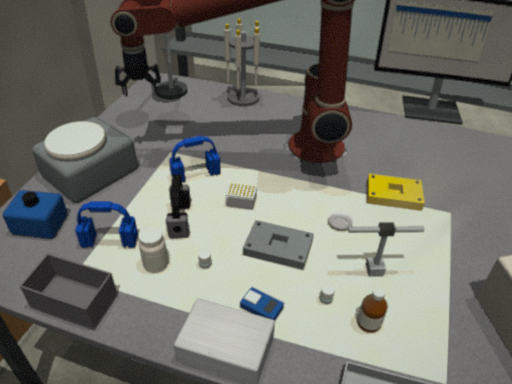

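View pics/top0.png

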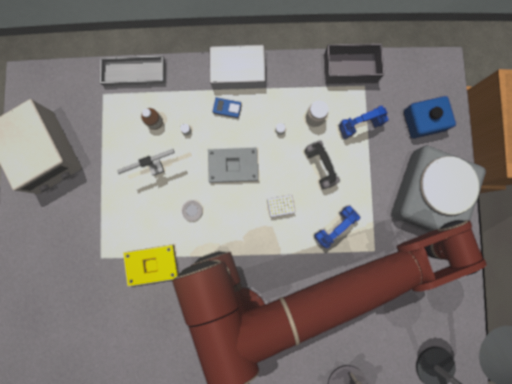

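The scene view shows the hanger at about (385,240), base (280,244), and black ear defenders (178,205). In the top view they are at (148,160), (233,165) and (322,165). Blue and yellow look-alikes stand apart. Next I'll build the point clouds.

```bash
cat > h.py <<'E'
import numpy as np,cv2
from station import ctrl
def cloud(n,im,d):
    c=ctrl.camera_info(n);K=c["K"];h,w=d.shape
    u,v=np.meshgrid(np.arange(w),np.arange(h))
    p=cv2.undistortPoints(np.stack([u,v],-1).reshape(-1,1,2).astype(float),K,np.array([c["k1"],0,0,0.])).reshape(h,w,2)
    P=np.concatenate([p*d[...,None],d[...,None]],-1)
    W=P@c["T"][:3,:3].T+c["T"][:3,3]; W[d==0]=np.nan
    return W
def proj(n,X):
    c=ctrl.camera_info(n);T=np.linalg.inv(c["T"]);X=np.atleast_2d(X).astype(float)
    r,_=cv2.Rodrigues(T[:3,:3])
    return cv2.projectPoints(X,r,T[:3,3],c["K"],np.array([c["k1"],0,0,0.]))[0].reshape(-1,2)
def load(tag):
    out={}
    for n in("scene","top"):
        z=np.load(f"{n}{tag}.npz"); out[n]=(z["im"],z["d"],cloud(n,z["im"],z["d"]))
    return out
def snap(tag,names=("scene","top")):
    out={}
    for n in names:
        im,d=ctrl.get_image(n); cv2.imwrite(f"pics/{n}{tag}.png",im); np.savez(f"{n}{tag}.npz",im=im,d=d)
        out[n]=(im,d,cloud(n,im,d))
    return out
E
python3 - <<'E'
from h import *
o=load("0")
np.set_printoptions(precision=4,suppress=True)
def rect(P):
    r=cv2.minAreaRect((P[:,:2]*1000).astype(np.float32)); return r
top=o["top"][2]
for nm,(u,v) in dict(base=(215,155),hub=(147,160),ear=(322,165),pad=(322,165),dish=(192,210),yellow=(150,265),paper=(230,220),reag=(150,115),vialb=(186,129),viala=(280,129),buf=(318,110),tip=(282,205),reader=(228,106)).items():
    print(nm,top[v,u])
def pts(xr,yr,zr,src=("scene","top")):
    q=np.concatenate([o[s][2].reshape(-1,3) for s in src]); 
    with np.errstate(all='ignore'):
        m=(q[:,0]>xr[0])&(q[:,0]<xr[1])&(q[:,1]>yr[0])&(q[:,1]<yr[1])&(q[:,2]>zr[0])&(q[:,2]<zr[1])
    return q[m]
b=top[165,215]
for s in (("scene",),("top",)):
    P=pts((b[0]-.12,b[0]+.12),(b[1]-.16,b[1]+.1),(.024,.04),s); print("base",s,len(P),rect(P),np.median(P[:,2]))
    a=top[160,147]
    for zr in((.14,.2),(.176,.2),(.16,.176)):
        P=pts((a[0]-.13,a[0]+.13),(a[1]-.13,a[1]+.13),zr,s); print("bar",s,zr,len(P), rect(P) if len(P)>3 else 0)
    P=pts((a[0]-.1,a[0]+.1),(a[1]-.1,a[1]+.1),(.02,.04),s); print("foot",s,len(P),np.median(P,0),rect(P))
    e=top[165,322]
    for zr in((.09,.2),(.14,.17),(.03,.085)):
        P=pts((e[0]-.1,e[0]+.1),(e[1]-.1,e[1]+.1),zr,s); print("ear",s,zr,len(P), rect(P) if len(P)>3 else 0, np.percentile(P[:,2],[5,50,95]) if len(P) else 0)
E
```

```text
base [0.5836 0.0699 0.029 ]
hub [0.5466 0.2795 0.1834]
ear [ 0.539  -0.3218  0.0055]
pad [ 0.539  -0.3218  0.0055]
dish [0.3865 0.1591 0.0101]
yellow [0.1914 0.3154 0.0068]
paper [0.3468 0.0219 0.0015]
reag [0.7194 0.2894 0.1075]
vialb [0.6809 0.1733 0.0409]
viala [ 0.6687 -0.1689  0.0485]
buf [ 0.7149 -0.298   0.1222]
tip [ 0.3938 -0.1663  0.0487]
reader [0.7661 0.0188 0.0285]
base ('scene',) 1857 ((548.684814453125, 5.660530090332031), (128.6376495361328, 180.7131805419922), 0.8409205079078674) 0.03152342885012438
bar ('scene',) (0.14, 0.2) 585 ((550.06689453125, 286.1907958984375), (30.252750396728516, 198.521240234375), 14.56087875366211)
bar ('scene',) (0.176, 0.2) 109 ((553.7427368164062, 276.90960693359375), (29.12274932861328, 118.40119171142578), 17.88927459716797)
bar ('scene',) (0.16, 0.176) 424 ((549.0520629882812, 285.7704162597656), (28.111494064331055, 199.30653381347656), 21.866207122802734)
foot ('scene',) 202 [0.5565 0.2854 0.0335] ((547.4176025390625, 287.1681823730469), (46.443702697753906, 44.00567626953125), 23.419044494628906)
ear ('scene',) (0.09, 0.2) 369 ((5
[... 886 characters left out ...]
3671875, 288.3574523925781), (21.748756408691406, 199.70384216308594), 20.794389724731445)
foot ('top',) 117 [0.5379 0.2818 0.0345] ((544.3656616210938, 289.1610412597656), (44.92543411254883, 44.6024169921875), 20.271100997924805)
ear ('top',) (0.09, 0.2) 320 ((533.2396850585938, -314.05059814453125), (150.306884765625, 25.718408584594727), 22.578975677490234) [0.1065 0.1446 0.1534]
ear ('top',) (0.14, 0.17) 209 ((533.6219482421875, -313.71771240234375), (103.89459228515625, 25.364974975585938), 23.798423767089844) [0.1411 0.1486 0.1543]
ear ('top',) (0.03, 0.085) 317 ((540.4210205078125, -354.1136779785156), (169.8103485107422, 168.7117462158203), 12.346835136413574) [0.0401 0.0733 0.0816]
```

```bash
python3 - <<'E'
from h import *
o=load("0")
a=cv2.resize(o["top"][0][80:240,90:390],None,fx=2.6,fy=2.6,interpolation=cv2.INTER_CUBIC)
cv2.imwrite("pics/topz.png",a)
a=cv2.resize(o["scene"][0][130:340,60:460],None,fx=2,fy=2,interpolation=cv2.INTER_CUBIC)
cv2.imwrite("pics/scz.png",a)
E
```

```text
(no output)
```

View pics/topz.png

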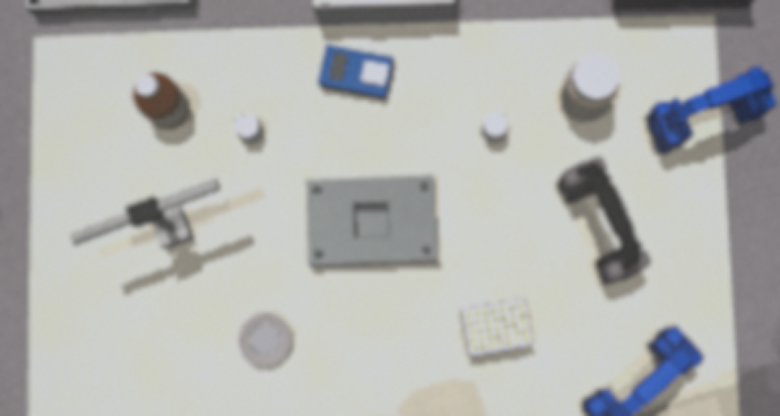

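View pics/scz.png

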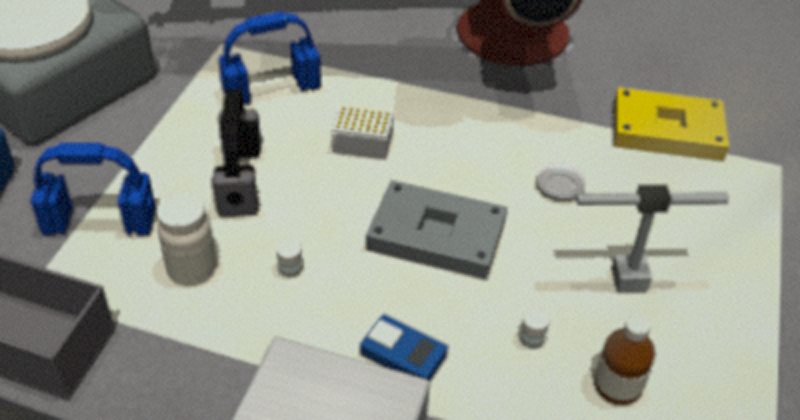

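```bash
cat >> h.py <<'E'
def rayz(n,uv,z):
    c=ctrl.camera_info(n)
    p=cv2.undistortPoints(np.asarray(uv,float).reshape(-1,1,2),c["K"],np.array([c["k1"],0,0,0.])).reshape(-1,2)
    D=np.c_[p,np.ones(len(p))]@c["T"][:3,:3].T; t=c["T"][:3,3]
    return t+D*((np.asarray(z)-t[2])/D[:,2])[:,None]
def box(W,xr,yr,zr):
    with np.errstate(all='ignore'):
        return (W[...,0]>xr[0])&(W[...,0]<xr[1])&(W[...,1]>yr[0])&(W[...,1]<yr[1])&(W[...,2]>zr[0])&(W[...,2]<zr[1])
def rect(n,m,z):
    v,u=np.nonzero(m); P=rayz(n,np.c_[u,v],z)[:,:2]*1000
    (c,s,a)=cv2.minAreaRect(P.astype(np.float32))
    return "c %.1f %.1f  size %.1f %.1f ang %.1f n %d"%(*c,*s,a,len(P)), np.round(P.mean(0),1)
E
python3 - <<'E'
from h import *
o=load("0")
print(ctrl.get_obs()['tool_rot']); R=cv2.Rodrigues(ctrl.get_obs()['tool_rot'])[0]; print(R)
for n in("scene","top"):
    W=o[n][2]; im=o[n][0].astype(int)
    print(n)
    m=box(W,(.45,.64),(-.12,.13),(.028,.04)); print(" base",rect(n,m,.032))
    # socket: hole pixels inside
    m=box(W,(.51,.58),(-.03,.04),(-.01,.022)); print(" sock",rect(n,m,.032))
    m=box(W,(.42,.68),(.15,.42),(.14,.2)); print(" bar",rect(n,m,.166))
    dark=im.max(-1)<70
    print(" hub",rect(n,m&dark&(W[...,2]>.15),.170), (m&dark).sum())
    bm=m&~dark; v,u=np.nonzero(bm); P=rayz(n,np.c_[u,v],.166)[:,:2]
    c=P.mean(0); d=np.linalg.svd(P-c)[2][0]; t=(P-c)@d; lo,hi=t.min(),t.max()
    print(" bar axis ang",np.degrees(np.arctan2(d[1],d[0])),"mid",c+d*(lo+hi)/2,"len",hi-lo,"width sd",((P-c)@[-d[1],d[0]]).std())
    m=box(W,(.43,.65),(-.42,-.21),(.125,.17)); print(" crown",rect(n,m,.145))
    v,u=np.nonzero(m);P=W[m]; c=P[:,:2].mean(0); d=np.linalg.svd(P[:,:2]-c)[2][0];t=(P[:,:2]-c)@d
    print("   ang",np.degrees(np.arctan2(d[1],d[0])),"depth mid",c+d*(t.min()+t.max())/2, c)
E
```

```text
[ 1.99095971  0.42505478 -1.99138823]
[[-5.88519728e-04  4.06687272e-01 -9.13567248e-01]
 [ 1.75652842e-03 -9.13565576e-01 -4.06687659e-01]
 [-9.99998284e-01 -1.84405055e-03 -1.76706389e-04]]
scene
 base ('c 552.1 5.7  size 127.2 180.5 ang 0.5 n 1724', array([552. ,   7.4]))
 sock ('c 553.6 6.4  size 40.0 45.5 ang 1.8 n 153', array([553.7,   7.2]))
 bar ('c 550.5 288.7  size 57.0 203.0 ang 28.8 n 585', array([549. , 286.4]))
 hub ('c 553.3 288.7  size 51.8 37.5 ang 2.3 n 167', array([552.3, 287.8])) 171
 bar axis ang 109.01713402549815 mid [0.5485571  0.28762986] len 0.20296760752235893 width sd 0.009452600972575375
 crown ('c 557.1 -306.8  size 134.1 28.3 ang 21.9 n 267', array([ 554. , -307.4]))
   ang 21.397136852884064 depth mid [ 0.54104375 -0.31277292] [ 0.55239505 -0.30832505]
top
 base ('c 546.1 6.6  size 120.8 180.1 ang 0.5 n 1345', array([546.2,   6.6]))
 sock ('c 544.5 4.9  size 43.6 44.0 ang 88.6 n 158', array([545. ,   5.9]))
 bar ('c 545.0 289.9  size 31.2 201.3 ang 16.9 n 344', array([544.7, 290.4]))
 hub ('c 545.6 286.2  size 33.8 20.1 ang 88.3 n 43', array([543.5, 286.8])) 43
 bar axis ang 109.5740349637245 mid [0.54500675 0.28999303] len 0.20120245017784794 width sd 0.0065804666254219955
 crown ('c 531.7 -314.5  size 128.0 28.6 ang 21.7 n 280', array([ 533.2, -313. ]))
   ang -158.73413433063308 depth mid [ 0.53271356 -0.31332573] [ 0.53323845 -0.31312144]
```

```bash
cat >> h.py <<'E'
def go(p,yaw=None):
    s=ctrl.get_obs();R=cv2.Rodrigues(s["tool_rot"])[0];d=np.array(p)-s["tool_pos"]
    cy=np.degrees(np.arctan2(R[1,1],R[0,1]))
    u=R.T@d/.04
    dy=0 if yaw is None else -((yaw-cy+180)%360-180)
    print("t %.2f pos %s yaw %.2f open %.4f F %s"%(s["t"],np.round(s["tool_pos"],4),cy,s["opening"],np.round(s["contact_force"],1)))
    print(" shift units xyz",np.round(u,3)," turn units %.2f (%.1f deg)"%(dy/5,dy)," dist mm %.0f"%(np.linalg.norm(d)*1000), "tilt",np.round(R[:,0],4))
E
python3 -c "
from h import *
go([.545,.2895,.231],20)
o=load('0')
for n in('scene','top'):
    W=o[n][2]; m=box(W,(.42,.68),(.15,.42),(.160,.2));P=W[m]
    for k in range(3):
        c=P[:,:2].mean(0); d=np.linalg.svd(P[:,:2]-c)[2][0]; e=(P[:,:2]-c)@[-d[1],d[0]]; P=P[abs(e)<.011]
    print(n,np.degrees(np.arctan2(d[1],d[0])),c,len(P))
"
```

```text
t 0.10 pos [ 0.254  -0.5704  0.2302] yaw -66.00 open 0.0853 F [ 0.5 -0.4 -1. ]
 shift units xyz [ 1.3000e-02 -1.6682e+01 -1.5390e+01]  turn units -17.20 (-86.0 deg)  dist mm 908 tilt [-6.0e-04  1.8e-03 -1.0e+00]
scene -71.00891915236922 [0.55325355 0.2856491 ] 507
top 109.5401225061164 [0.54320604 0.28815849] 318
```

drive_tool:
  commands: "-1 0 -0.7 -0.6 -1.4;-1 0 -1.4 -1.3 -2.8;-1 0 -2.1 -1.95 -4.2;-1 0 -2.8 -2.6 -5.6;-1 0 -3.5 -3.2 -7;-1 0 -4.2 -3.9 -8.4;-1 0 -4.9 -4.5 -9.8;-1 0 -5.6 -5.2 -11"

```text
t: 0.77
tool_pos: [0.3528, -0.2799, 0.2308]
tool_rot: [1.346, 1.115, -1.346]
contact_force: [-0.1, 0.4, 0.1]
opening: 0.0853
```

```bash
python3 -c "
from h import *
go([.545,.2895,.231],19.5)"
```

```text
t 0.77 pos [ 0.3528 -0.2799  0.2308] yaw -10.73 open 0.0853 F [-0.1  0.4  0.1]
 shift units xyz [-3.0000e-03  2.0690e+00 -1.4881e+01]  turn units -6.05 (-30.2 deg)  dist mm 601 tilt [-4.e-04  3.e-04 -1.e+00]
```

drive_tool:
  commands: "-1 0 0.14 -1 -0.8;-1 0 0.28 -2 -1.6;-1 0 0.42 -3 -2.4;-1 0 0.56 -4 -3.2;-1 0 0.7 -5 -4;-1 0 0.84 -6 -5;-1 0 0.98 -7 -5.6;-1 0 1.12 -8 -6.05"

```text
t: 1.43
tool_pos: [0.4581, 0.026, 0.2311]
tool_rot: [0.956, 1.35, -0.956]
contact_force: [1.3, -1.5, 0.1]
opening: 0.0853
```

```bash
python3 -c "
from h import *
go([.545,.2895,.231],19.5)"
```

```text
t 1.43 pos [0.4581 0.026  0.2311] yaw 19.40 open 0.0853 F [ 1.3 -1.5  0.1]
 shift units xyz [ 1.000e-03  4.238e+00 -5.492e+00]  turn units -0.02 (-0.1 deg)  dist mm 277 tilt [ 2.e-04 -1.e-04 -1.e+00]
```

drive_tool:
  commands: "-1 0 0.6 -0.78 0;-1 0 1.2 -1.56 0;-1 0 1.8 -2.34 0;-1 0 2.4 -3.12 0;-1 0 3 -3.9 0;-1 0 3.6 -4.7 0;-1 0 4.1 -5.3 0;-1 0 4.24 -5.49 0"

```text
t: 2.1
tool_pos: [0.5461, 0.2907, 0.2303]
tool_rot: [0.956, 1.352, -0.956]
contact_force: [-0.6, 0.1, 0.2]
opening: 0.0856
```

```bash
python3 -c "
from h import *
go([.545,.2895,.149],19.5)
o=snap('1')
a=cv2.resize(o['scene'][0][130:300,310:470],None,fx=3.5,fy=3.5); cv2.imwrite('pics/z1.png',a)"
```

```text
t 2.10 pos [0.5461 0.2907 0.2303] yaw 19.44 open 0.0856 F [-0.6  0.1  0.2]
 shift units xyz [ 2.032 -0.034  0.022]  turn units -0.01 (-0.1 deg)  dist mm 81 tilt [-1.e-03  8.e-04 -1.e+00]
```

View pics/z1.png

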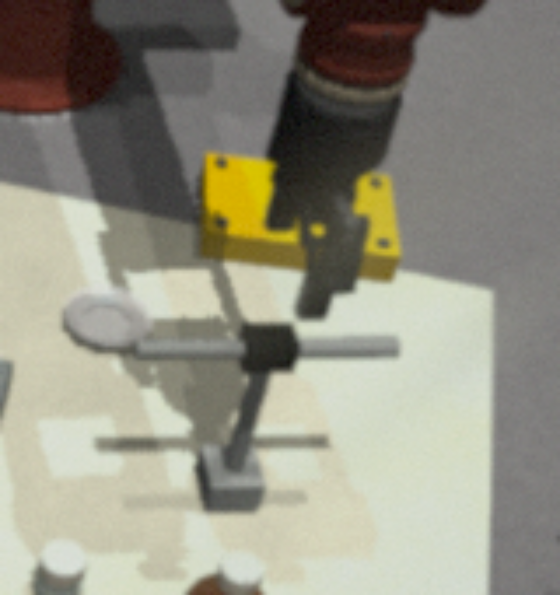

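View pics/top1.png

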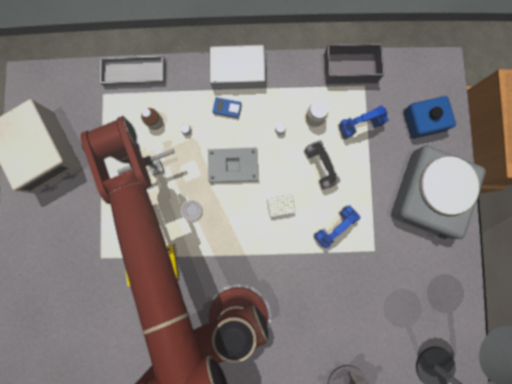

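```bash
python3 -c "
from h import *
a=np.radians(19.44);d=np.array([np.cos(a),np.sin(a),0]);c=np.array([.5461,.2907,.243])
X=np.array([c+d*.048,c-d*.048,[.545,.2895,.180],[.545,.2895,.034]])
uv=proj('scene',X);print(uv,(uv-[310,130])*3.5)
im=cv2.imread('pics/scene1.png')[150:260,330:440];im=cv2.resize(im,None,fx=5,fy=5)
for p in uv: cv2.circle(im,tuple(int(v) for v in (p-[330,150])*5),4,(0,0,255),1)
cv2.imwrite('pics/z1b.png',im)
"
```

```text
[[398.61670725 220.72455504]
 [389.19384716 194.52532204]
 [388.12330777 224.97187759]
 [377.16373753 262.47729706]] [[310.15847538 317.53594266]
 [277.17846504 225.83862712]
 [273.43157719 332.40157156]
 [235.07308137 463.67053972]]
```

View pics/z1b.png

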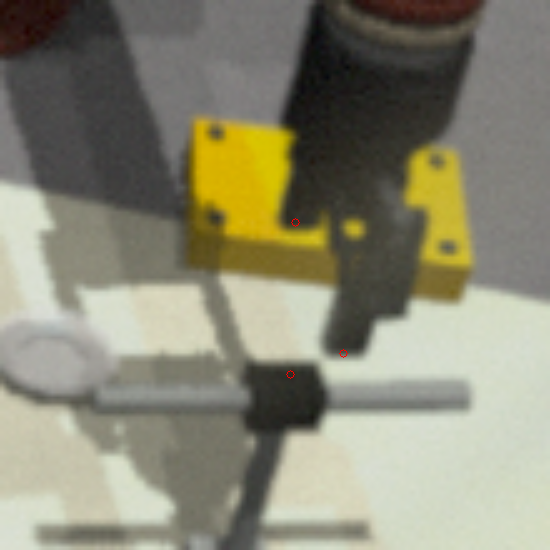

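The projected fingertip and hub marks fall on the fingers and on the hub, so I'll go down.

drive_tool:
  commands: "-1 0.4 -0.03 0 0;-1 0.8 -0.03 0.02 0;-1 1.2 -0.03 0.02 0;-1 1.6 -0.03 0.02 0;-1 1.85 -0.03 0.02 0;-1 2.03 -0.03 0.02 0;-1 2.03 -0.03 0.02 0"

```text
t: 2.78
tool_pos: [0.5439, 0.2845, 0.1482]
tool_rot: [0.957, 1.351, -0.962]
contact_force: [-0.1, -0.8, 0.3]
opening: 0.0854
```

drive_tool:
  commands: "0 0 0 0 0;0.2 0 0 0 0;0.4 0 0 0 0;0.6 0 0 0 0;0.8 0 0 0 0;1 0 0 0 0;1 0 0 0 0;1 0 0 0 0"
  newtons: 70

```text
t: 3.45
tool_pos: [0.5458, 0.2862, 0.1511]
tool_rot: [0.96, 1.348, -0.957]
contact_force: [1.4, 0.4, 3.3]
opening: 0.0246
```

```bash
python3 -c "
from h import *
go([.545,.2895,.149],19.5)"
```

```text
t 3.45 pos [0.5458 0.2862 0.1511] yaw 19.25 open 0.0246 F [1.4 0.4 3.3]
 shift units xyz [ 0.054  0.009 -0.085]  turn units -0.05 (-0.3 deg)  dist mm 4 tilt [ 2.1e-03  7.0e-04 -1.0e+00]
```

drive_tool:
  commands: "1 -0.2 0 0 0;1 -0.5 0 0 0;1 -0.8 0 0 0;1 -1.1 0 0 0;1 -1.4 0 0 0;1 -1.6 0 0 0;1 -1.75 0 0 0;1 -1.75 0 0 0"

```text
t: 4.12
tool_pos: [0.5459, 0.2863, 0.2226]
tool_rot: [0.96, 1.348, -0.956]
contact_force: [0.1, 0.2, -5.8]
opening: 0.0249
```

```bash
python3 -c "
from h import *
go([.5461,.0066,.22],0.5)
o=snap('2')
a=cv2.resize(o['scene'][0][130:300,310:470],None,fx=3.5,fy=3.5); cv2.imwrite('pics/z2.png',a)"
```

```text
t 4.12 pos [0.5459 0.2863 0.2226] yaw 19.24 open 0.0249 F [ 0.1  0.2 -5.8]
 shift units xyz [ 0.055 -2.3    6.602]  turn units 3.75 (18.7 deg)  dist mm 280 tilt [ 0.0033  0.0013 -1.    ]
```

View pics/z2.png

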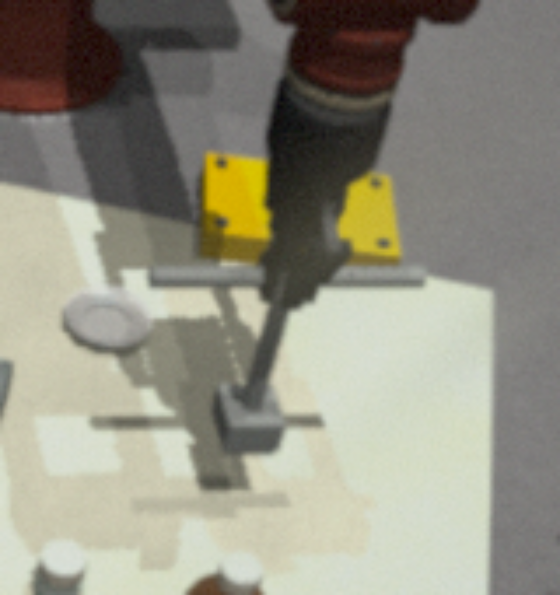

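drive_tool:
  commands: "1 0 -0.1 0.25 0.1;1 0 -0.25 0.7 0.4;1 0 -0.4 1.2 0.7;1 0 -0.6 1.75 1;1 0 -0.8 2.3 1.3;1 0 -1 2.85 1.6;1 0 -1.18 3.4 1.9;1 0 -1.37 3.95 2.2"

```text
t: 4.88
tool_pos: [0.5444, 0.1168, 0.219]
tool_rot: [1.103, 1.274, -1.106]
contact_force: [0.5, 0.6, -6.5]
opening: 0.025
```

```bash
python3 -c "
from h import *
go([.5461,.0066,.22],0.5)"
```

```text
t 4.88 pos [0.5444 0.1168 0.219 ] yaw 8.14 open 0.0250 F [ 0.5  0.6 -6.5]
 shift units xyz [-0.024 -0.349  2.733]  turn units 1.53 (7.6 deg)  dist mm 110 tilt [-1.9e-03 -7.0e-04 -1.0e+00]
```

drive_tool:
  commands: "1 0 -0.07 0.5 0.3;1 0 -0.13 1 0.6;1 0 -0.2 1.5 0.9;1 0 -0.26 2 1.2;1 0 -0.3 2.35 1.4;1 0 -0.34 2.6 1.53;1 0 -0.35 2.73 1.53;1 0 -0.35 2.73 1.53"

```text
t: 5.55
tool_pos: [0.5468, 0.0076, 0.2195]
tool_rot: [1.202, 1.214, -1.203]
contact_force: [-0.5, -0.2, -5.6]
opening: 0.0248
```

```bash
python3 -c "
from h import *
o=snap('3')
go([.5461,.0066,.22],0.5)
a=cv2.resize(o['scene'][0][160:290,220:350],None,fx=4.5,fy=4.5); cv2.imwrite('pics/z3.png',a)
a=cv2.resize(o['top'][0][110:210,180:300],None,fx=5,fy=5); cv2.imwrite('pics/z3t.png',a)
for n in('scene','top'):
    W=o[n][2]
    P=W[box(W,(.48,.62),(-.13,.14),(.215,.262))]
    print(n,len(P),np.percentile(P[:,1],[1,99]))
    m=box(W,(.48,.62),(-.13,.14),(.225,.262))&(abs(W[...,1]-.005)>.035);P=W[m]
    for k in range(4):
        c=P[:,:2].mean(0); d=np.linalg.svd(P[:,:2]-c)[2][0]; e=(P[:,:2]-c)@[-d[1],d[0]]; P=P[abs(e)<.010]
    t=(P[:,:2]-c)@d
    print('  bar',np.degrees(np.arctan2(d[1],d[0])),'mid',c+d*(t.min()+t.max())/2,t.max()-t.min(),np.median(P[:,2]),len(P))
    m=box(W,(.50,.60),(-.04,.06),(.065,.115))
    if m.sum()>5: print('  foot',m.sum(),W[m].mean(0),W[m].min(0),W[m].max(0))
    m=box(W,(.45,.64),(-.12,.13),(.028,.04)); print('  base',rect(n,m,.032))
"
```

```text
t 5.65 pos [0.547  0.009  0.2198] yaw 0.61 open 0.0248 F [-0.5  0.6 -6.3]
 shift units xyz [-0.005 -0.022  0.059]  turn units 0.02 (0.1 deg)  dist mm 3 tilt [-6.e-04  8.e-04 -1.e+00]
scene 522 [-0.08890449  0.10745944]
  bar 90.7082047305956 mid [0.5522853  0.00932734] 0.19895555340038715 0.23914577248535562 295
  foot 297 [0.55830507 0.01088866 0.0946298 ] [ 0.52527087 -0.01287827  0.06742488] [0.57416735 0.03133673 0.11251304]
  base ('c 551.6 5.7  size 126.2 180.5 ang 0.5 n 1563', array([556.7,   8. ]))
top 137 [-0.08766664  0.0803435 ]
  bar -88.80391209356104 mid [ 0.54460917 -0.00294345] 0.16997821989528583 0.24128227076083975 134
  foot 16 [0.53796663 0.00189112 0.10251606] [ 0.52358836 -0.0023997   0.09590064] [0.55152017 0.00527642 0.11378909]
  base ('c 547.4 5.3  size 180.6 117.7 ang 89.1 n 646', array([537.2,  -7.1]))
```

View pics/z3.png

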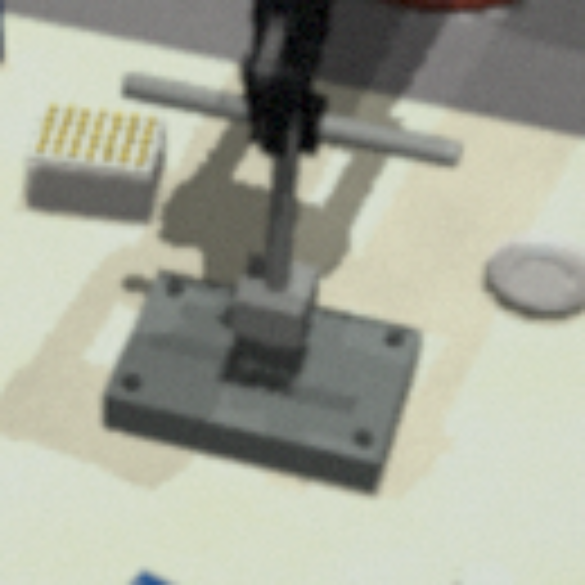

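View pics/z3t.png

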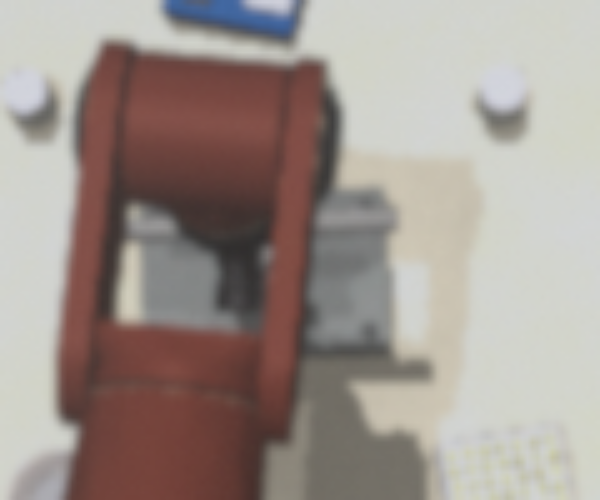

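```bash
cat > rel.py <<'E'
from h import *
def relx(W0,W,fz):
    # base front face
    P=W0[box(W0,(.58,.64),(-.07,.08),(.006,.026))]; P=P[abs(P[:,0]-np.median(P[:,0]))<.008]
    A=np.c_[P[:,1]-.006,np.ones(len(P))];k=np.linalg.lstsq(A,P[:,0],rcond=None)[0]; print("base front: cx %.4f slope %.4f rms %.4f n %d"%(k[1]-.06,k[0],(P[:,0]-A@k).std(),len(P)))
    v=W0[box(W0,(.49,.605),(-.12,.13),(.029,.036))]
    print(" base y ext",np.percentile(v[:,1],[.3,99.7]), "mid %.4f"%np.percentile(v[:,1],[.3,99.7]).mean(),"z",np.median(v[:,2]))
    P=W[box(W,(.55,.60),(-.012,.028),fz)]; P=P[abs(P[:,0]-np.median(P[:,0]))<.006]
    A=np.c_[P[:,1]-.006,np.ones(len(P))];k=np.linalg.lstsq(A,P[:,0],rcond=None)[0]; print("foot front: cx %.4f slope %.4f rms %.4f n %d"%(k[1]-.022,k[0],(P[:,0]-A@k).std(),len(P)))
E
python3 - <<'E'
from rel import *
a=load('0')['scene'];b=load('3')['scene']
relx(a[2],b[2],(.078,.102))
W=b[2]
P=W[box(W,(.50,.60),(-.04,.06),(.08,.115))]; print("foot y ext",np.percentile(P[:,1],[1,99]),np.percentile(P[:,1],[1,99]).mean(), "ztop",np.percentile(P[:,2],[90,97]))
E
```

```text
base front: cx 0.5486 slope -0.0071 rms 0.0017 n 242
 base y ext [-0.084241    0.09530228] mid 0.0055 z 0.031844191308662506
foot front: cx 0.5477 slope -0.0211 rms 0.0020 n 96
foot y ext [-0.01232342  0.03123714] 0.009456864157054115 ztop [0.10417973 0.10795709]
```

drive_tool:
  commands: "1 0 0.025 0.09 0;1 0.2 0.025 0.09 0;1 0.4 0.025 0.09 0;1 0.6 0.025 0.09 0;1 0.75 0.025 0.09 0;1 0.8 0.025 0.09 0;1 0.8 0.025 0.09 0"

```text
t: 6.23
tool_pos: [0.5474, 0.0052, 0.1865]
tool_rot: [1.2, 1.216, -1.203]
contact_force: [0.1, -0.7, -6.4]
opening: 0.0249
```

```bash
python3 - <<'E'
from rel import *
b=snap('4',("scene",))['scene'];a=load('0')['scene'];go([.547,.0056,.19])
relx(a[2],b[2],(.046,.068))
W=b[2]
P=W[box(W,(.50,.60),(-.04,.06),(.045,.082))]; print("foot y ext",np.percentile(P[:,1],[1,99]),np.percentile(P[:,1],[1,99]).mean(), "ztop",np.percentile(P[:,2],[90,97]))
m=box(W,(.48,.62),(-.13,.14),(.18,.23))&(abs(W[...,1]-.005)>.035);P=W[m]
print("bar y",P[:,1].min(),P[:,1].max(),(P[:,1].min()+P[:,1].max())/2)
im=cv2.resize(b[0][190:270,240:320],None,fx=7,fy=7,interpolation=cv2.INTER_CUBIC);cv2.imwrite('pics/z4.png',im)
E
```

```text
t 6.28 pos [0.5479 0.0051 0.1874] yaw 0.60 open 0.0252 F [ 0.3 -0.2 -5.7]
 shift units xyz [-0.064 -0.022 -0.013]  turn units 0.00 (0.0 deg)  dist mm 3 tilt [-1.1e-03  1.0e-04 -1.0e+00]
base front: cx 0.5486 slope -0.0071 rms 0.0017 n 242
 base y ext [-0.084241    0.09530228] mid 0.0055 z 0.031844191308662506
foot front: cx 0.5480 slope -0.0266 rms 0.0022 n 75
foot y ext [-0.01497558  0.02879996] 0.0069121860512540234 ztop [0.07202291 0.07708079]
bar y -0.09278432404999976 0.10660376167936657 0.006909718814683406
```

View pics/z4.png

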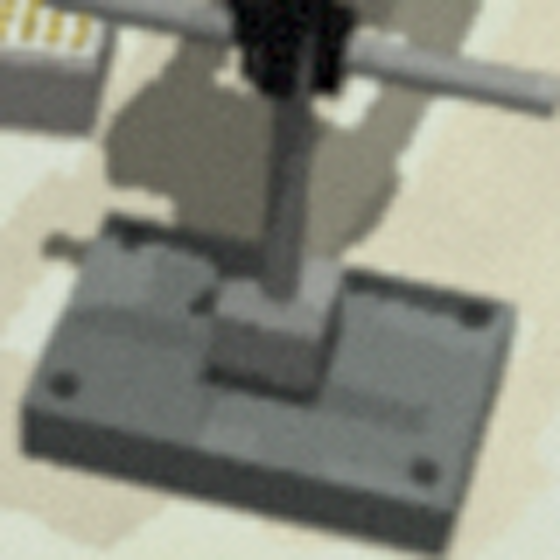

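drive_tool:
  commands: "1 0 0.015 0.03 0;1 0.1 0.015 0.03 0;1 0.2 0.015 0.03 0;1 0.3 0.015 0.03 0;1 0.35 0.015 0.03 0;1 0.35 0.015 0.03 0"

```text
t: 6.78
tool_pos: [0.5495, 0.0037, 0.1768]
tool_rot: [1.202, 1.213, -1.201]
contact_force: [-3.1, -0.1, 4.5]
opening: 0.0252
```

drive_tool:
  commands: "1 0 -0.03 0 0;1 0 -0.03 0 0;1 0 -0.03 0 0"

```text
t: 7.03
tool_pos: [0.5488, 0.0037, 0.1767]
tool_rot: [1.203, 1.211, -1.199]
contact_force: [-2.5, 0.5, 6.3]
opening: 0.0249
```

```bash
python3 - <<'E'
from rel import *
b=snap('5',("scene",))['scene'];go([.547,.0056,.157],0.5)
im=cv2.resize(b[0][190:270,240:320],None,fx=7,fy=7,interpolation=cv2.INTER_CUBIC);cv2.imwrite('pics/z5.png',im)
print(ctrl.get_obs()["wrist_torque"])
E
```

```text
t 7.08 pos [0.5488 0.0037 0.1766] yaw 0.60 open 0.0251 F [-2.4 -0.6  6.3]
 shift units xyz [ 0.491 -0.047 -0.049]  turn units 0.02 (0.1 deg)  dist mm 20 tilt [ 3.5e-03 -4.0e-04 -1.0e+00]
[0.05060476 0.4966864  0.02977732]
```

View pics/z5.png

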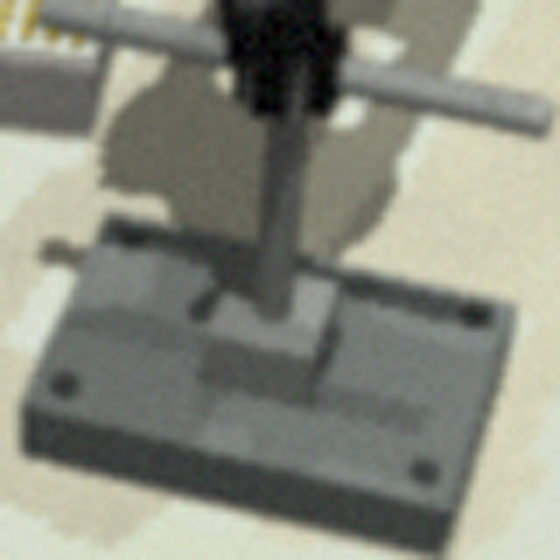

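drive_tool:
  commands: "1 -0.05 -0.02 0 0;1 -0.06 -0.05 0 0;1 -0.06 -0.07 0 0;1 -0.06 -0.07 0 0"

```text
t: 7.42
tool_pos: [0.545, 0.0038, 0.1758]
tool_rot: [1.202, 1.213, -1.201]
contact_force: [3.1, -0.1, -5.9]
opening: 0.0251
```

```bash
python3 - <<'E'
from rel import *
b=snap('6',("scene",))['scene'];go([.547,.0056,.157],0.5)
im=cv2.resize(b[0][190:270,240:320],None,fx=7,fy=7,interpolation=cv2.INTER_CUBIC);cv2.imwrite('pics/z6.png',im)
# predicted outlines: socket mouth from base scene pose
a=load('0')['scene']
im=cv2.resize(a[0][190:270,240:320],None,fx=7,fy=7,interpolation=cv2.INTER_CUBIC)
for cx,cy,col in((.5486,.0056,(0,0,255)),(.5461,.0066,(0,255,0))):
    for hx,hy in((.0235,.0235),(.06,.09)):
        X=np.array([[cx+hx*i,cy+hy*j,.032] for i,j in((1,1),(1,-1),(-1,-1),(-1,1))])
        p=((proj('scene',X)-[240,190])*7+3).astype(int); cv2.polylines(im,[p],True,col,1)
cv2.imwrite('pics/z6b.png',im)
E
```

```text
t 7.47 pos [0.545  0.0038 0.1758] yaw 0.59 open 0.0249 F [ 2.6  0.4 -5.9]
 shift units xyz [ 0.469  0.05  -0.045]  turn units 0.02 (0.1 deg)  dist mm 19 tilt [ 9.e-04  1.e-04 -1.e+00]
```

View pics/z6.png

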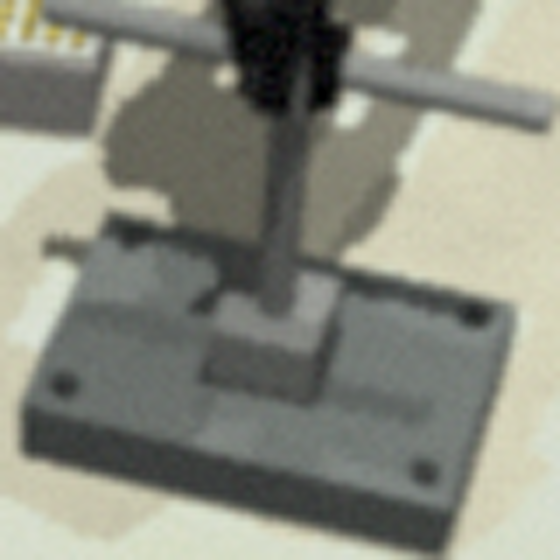

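View pics/z6b.png

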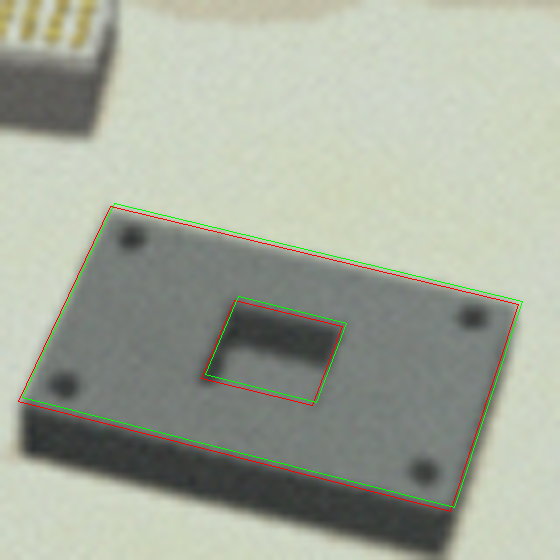

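drive_tool:
  commands: "1 0 0.03 0 0;1 0.05 0.03 0 0;1 0.12 0.03 0 0;1 0.2 0.03 0 0;1 0.25 0.03 0 0"

```text
t: 7.88
tool_pos: [0.5457, 0.0039, 0.1657]
tool_rot: [1.201, 1.215, -1.202]
contact_force: [1.4, -0.2, -5.9]
opening: 0.0248
```

Sliding in freely.

drive_tool:
  commands: "1 0.07 0.01 0 0;1 0.14 0.01 0 0;1 0.2 0.01 0 0;1 0.23 0.01 0 0;1 0.23 0.01 0 0"

```text
t: 8.3
tool_pos: [0.5462, 0.0038, 0.1571]
tool_rot: [1.201, 1.215, -1.202]
contact_force: [0.2, 0.1, -5.4]
opening: 0.0251
```

drive_tool:
  commands: "1 0.03 0 0 0;1 0.06 0 0 0;1 0.09 0 0 0;1 0.09 0 0 0"

```text
t: 8.63
tool_pos: [0.5468, 0.0037, 0.1571]
tool_rot: [1.201, 1.214, -1.201]
contact_force: [-6.1, 0.3, 9.7]
opening: 0.0247
```

It bottomed at z 0.157, which is the home height I worked out (0.151 + 0.006). I'll release it.

drive_tool:
  commands: "1 -0.09 0 0 0;1 -0.09 0 0 0;0.3 -0.09 0 0 0;0 -0.09 0 0 0;-0.5 -0.09 0 0 0;-1 -0.09 0 0 0;-1 -0.09 0 0 0;-1 -0.09 0 0 0"

```text
t: 9.3
tool_pos: [0.5466, 0.0038, 0.1575]
tool_rot: [1.202, 1.214, -1.201]
contact_force: [-0.3, -0.5, -0.3]
opening: 0.0851
```

drive_tool:
  commands: "-1 -0.2 0 0 0;-1 -0.6 0 0 0;-1 -1 0 0 0;-1 -1.4 0 0 0;-1 -1.8 0 0 0;-1 -2.1 0 0 0;-1 -2.2 0 0 0"

```text
t: 9.88
tool_pos: [0.5476, 0.0037, 0.2486]
tool_rot: [1.203, 1.21, -1.198]
contact_force: [0.6, 0.7, 0.5]
opening: 0.0855
```

```bash
python3 - <<'E'
from h import *
o=snap('7',("scene",));go([.535,-.3135,.235],-68)
W=o['scene'][2]
m=box(W,(.48,.62),(-.13,.14),(.145,.2));P=W[m]; print("z bar",np.percentile(P[:,2],[50,90,98]),"y",P[:,1].min(),P[:,1].max())
P=P[abs(P[:,1]-.006)>.03]; print(np.percentile(P[:,2],[50,90,98])); k=np.polyfit(P[:,1],P[:,0],1);print("slope",k)
im=cv2.resize(o['scene'][0][150:270,220:360],None,fx=5,fy=5,interpolation=cv2.INTER_CUBIC);cv2.imwrite('pics/z7.png',im)
E
```

```text
t 9.93 pos [0.5475 0.0037 0.2481] yaw 0.59 open 0.0851 F [0.3 0.9 1.4]
 shift units xyz [ 0.331 -0.396  7.925]  turn units 13.72 (68.6 deg)  dist mm 318 tilt [ 4.2e-03 -5.0e-04 -1.0e+00]
z bar [0.17726666 0.18550679 0.18775187] y -0.09645530512025913 0.10486443414927976
[0.17660885 0.18027086 0.18229714]
slope [-0.01292117  0.55267771]
```

View pics/z7.png

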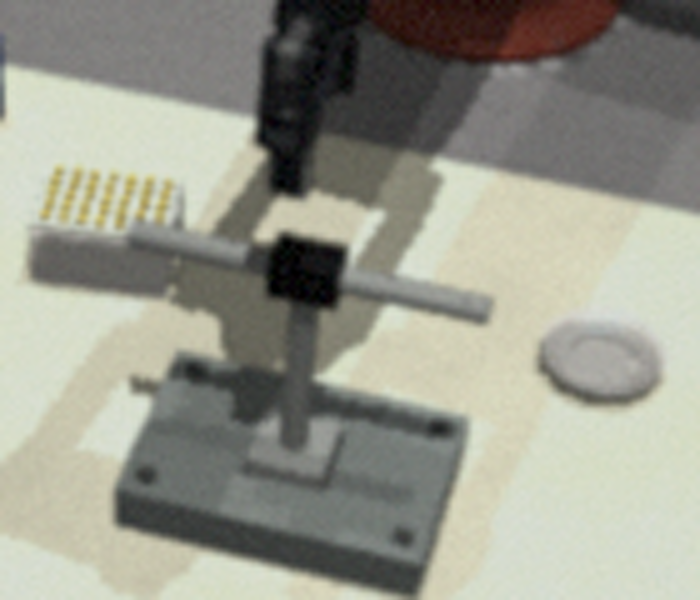

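drive_tool:
  commands: "-1 0 -0.03 0.5 0.5;-1 0 -0.1 1.4 1.9;-1 0 -0.15 2.4 3.3;-1 0 -0.2 3.4 4.7;-1 0 -0.25 4.4 6.1;-1 0 -0.3 5.4 7.5;-1 0 -0.35 6.4 8.9;-1 0 -0.37 7.2 10.3"

```text
t: 10.6
tool_pos: [0.5335, -0.2869, 0.244]
tool_rot: [1.831, 0.644, -1.833]
contact_force: [1.4, 0.8, 0.4]
opening: 0.0855
```

```bash
python3 - <<'E'
from h import *
go([.535,-.316,.20],-68)
E
```

```text
t 10.60 pos [ 0.5335 -0.2869  0.244 ] yaw -51.34 open 0.0855 F [1.4 0.8 0.4]
 shift units xyz [1.099 0.594 0.424]  turn units 3.33 (16.7 deg)  dist mm 53 tilt [-1.6e-03  6.0e-04 -1.0e+00]
```

drive_tool:
  commands: "-1 0.2 0.2 0.1 0.8;-1 0.5 0.4 0.3 1.8;-1 0.8 0.55 0.4 2.8;-1 1 0.59 0.42 3.3;-1 1.1 0.59 0.42 3.33;-1 1.1 0.59 0.42 3.33"

```text
t: 11.1
tool_pos: [0.5355, -0.3126, 0.1988]
tool_rot: [2.005, 0.402, -2.01]
contact_force: [-0.1, -0.3, -0.6]
opening: 0.0854
```

```bash
python3 - <<'E'
from h import *
go([.535,-.316,.13],-68)
o=snap('8')
s=ctrl.get_obs();R=cv2.Rodrigues(s['tool_rot'])[0];p=s['tool_pos']+[0,0,.013]
X=np.array([p+R[:,1]*.048,p-R[:,1]*.048,[.535,-.316,.15]])
for n,(u,v) in dict(scene=(140,150),top=(270,110)).items():
    im=cv2.resize(o[n][0][v:v+110,u:u+110],None,fx=5,fy=5,interpolation=cv2.INTER_CUBIC)
    for q in proj(n,X): cv2.circle(im,tuple(int(k) for k in (q-[u,v])*5+2),4,(0,0,255),1)
    cv2.imwrite(f'pics/z8{n}.png',im)
E
```

```text
t 11.10 pos [ 0.5355 -0.3126  0.1988] yaw -67.51 open 0.0854 F [-0.1 -0.3 -0.6]
 shift units xyz [1.72  0.08  0.039]  turn units 0.10 (0.5 deg)  dist mm 69 tilt [-0.0033  0.0026 -1.    ]
```

View pics/z8scene.png

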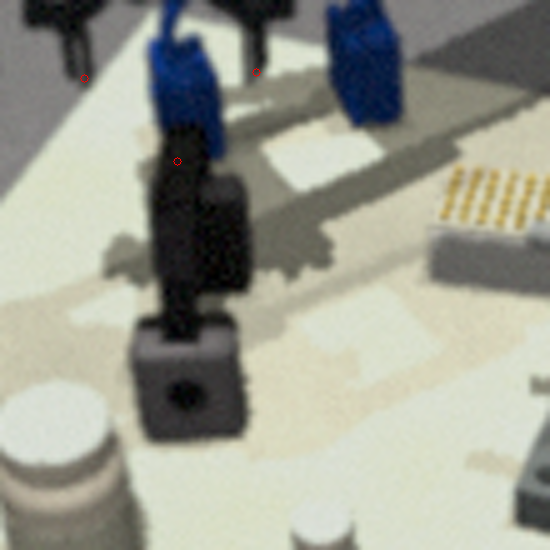

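View pics/z8top.png

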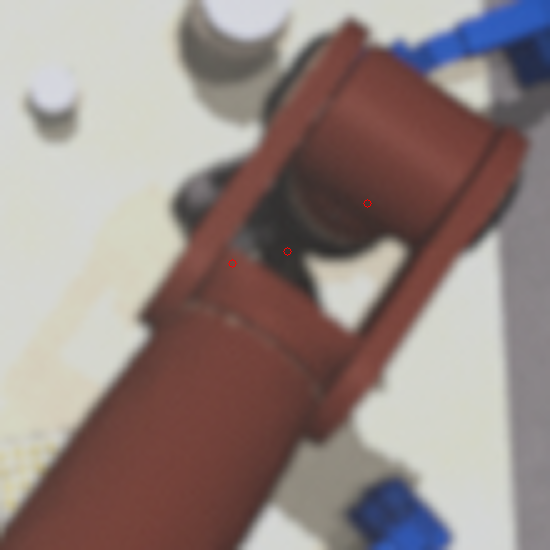

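drive_tool:
  commands: "-1 0.4 0.06 0.02 0.1;-1 0.8 0.06 0.02 0.1;-1 1.2 0.06 0.02 0.1;-1 1.5 0.06 0.02 0.1;-1 1.7 0.06 0.02 0.1;-1 1.72 0.06 0.02 0.1;-1 1.72 0.06 0.02 0.1"

```text
t: 11.78
tool_pos: [0.5367, -0.3156, 0.1325]
tool_rot: [2.011, 0.391, -2.012]
contact_force: [0.2, 0.1, 0.8]
opening: 0.0852
```

```bash
python3 - <<'E'
from h import *
go([.535,-.316,.13],-68)
E
```

```text
t 11.78 pos [ 0.5367 -0.3156  0.1325] yaw -68.03 open 0.0852 F [0.2 0.1 0.8]
 shift units xyz [ 0.063 -0.007  0.043]  turn units -0.01 (-0.0 deg)  dist mm 3 tilt [-2.e-04  1.e-04 -1.e+00]
```

drive_tool:
  commands: "-0.5 0.08 0 0 0;0 0.08 0 0 0;0.2 0.08 0 0 0;0.4 0.08 0 0 0;0.6 0.08 0 0 0;1 0.08 0 0 0;1 0.08 0 0 0;1 0.08 0 0 0"
  newtons: 60

```text
t: 12.45
tool_pos: [0.5369, -0.3158, 0.13]
tool_rot: [2.012, 0.39, -2.011]
contact_force: [-0.4, 1.2, 3.0]
opening: 0.0246
```

drive_tool:
  commands: "1 -0.2 0 0 0;1 -0.5 0 0 0;1 -0.9 0 0 0;1 -1.3 0 0 0;1 -1.7 0 0 0;1 -2 0 0 0;1 -2.1 0 0 0;1 -2.1 0 0 0"

```text
t: 13.12
tool_pos: [0.5373, -0.3163, 0.2152]
tool_rot: [2.013, 0.387, -2.009]
contact_force: [0.0, 0.1, -2.0]
opening: 0.0247
```

```bash
python3 - <<'E'
from h import *
go([.546,-.17,.214],-89.5)
o=snap('9',('scene',))
cv2.imwrite('pics/z9.png',cv2.resize(o['scene'][0][130:290,130:340],None,fx=3.5,fy=3.5))
E
```

```text
t 13.12 pos [ 0.5373 -0.3163  0.2152] yaw -68.06 open 0.0247 F [ 0.   0.1 -2. ]
 shift units xyz [ 0.024 -3.311 -1.57 ]  turn units 4.29 (21.4 deg)  dist mm 147 tilt [ 0.0024 -0.0019 -1.    ]
```

View pics/z9.png

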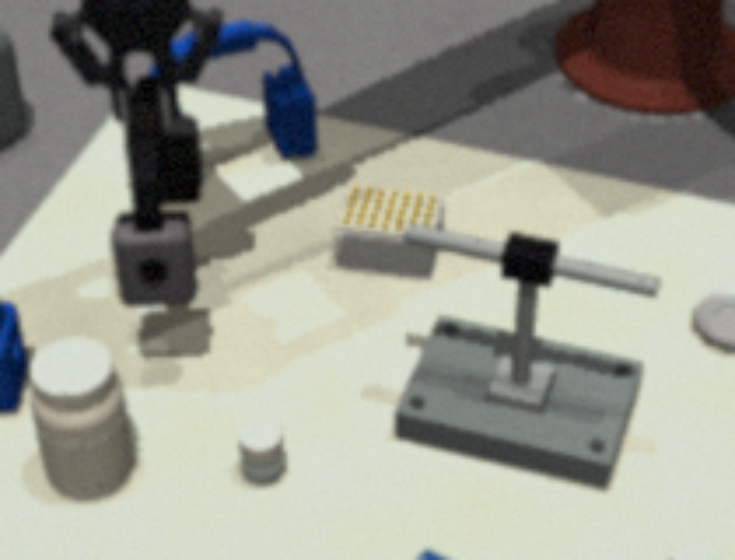

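drive_tool:
  commands: "1 0 -0.2 -0.1 0.3;1 0 -0.6 -0.3 0.8;1 0 -1.1 -0.5 1.5;1 0 -1.7 -0.8 2.2;1 0 -2.3 -1.1 3;1 0 -2.8 -1.35 3.7;1 0 -3.2 -1.55 4.2;1 0 -3.31 -1.57 4.29"

```text
t: 13.83
tool_pos: [0.5448, -0.1666, 0.2115]
tool_rot: [2.215, 0.014, -2.22]
contact_force: [0.7, 0.1, -2.5]
opening: 0.0249
```

```bash
python3 - <<'E'
from h import *
o=snap('10')
go([.546,-.062,.214],-89.5)
cv2.imwrite('pics/z10.png',cv2.resize(o['scene'][0][130:290,150:340],None,fx=3.7,fy=3.7))
W=o['scene'][2]
P=W[box(W,(.42,.68),(-.25,-.11),(.07,.25))]; print(np.percentile(P,[1,99],axis=0))
# cups
for xr in((.42,.546),(.546,.68)):
    Q=W[box(W,xr,(-.25,-.11),(.085,.165))]; print(xr,len(Q),np.percentile(Q,[2,50,98],axis=0).round(4).tolist())
Q=W[box(W,(.45,.65),(-.10,-.03),(.155,.2))];print('bar',Q.mean(0),Q[:,2].max())
E
```

```text
t 13.93 pos [ 0.5447 -0.1686  0.2119] yaw -89.38 open 0.0248 F [-0.4 -1.1 -1.4]
 shift units xyz [-0.051 -2.666 -0.06 ]  turn units 0.02 (0.1 deg)  dist mm 107 tilt [-2.2e-03  5.0e-04 -1.0e+00]
[[ 0.47193962 -0.19332563  0.08858552]
 [ 0.63057419 -0.13347642  0.24633843]]
(0.42, 0.546) 493 [[0.4706, -0.1912, 0.0909], [0.4987, -0.1569, 0.1311], [0.5049, -0.135, 0.1605]]
(0.546, 0.68) 591 [[0.5936, -0.193, 0.0896], [0.6251, -0.1572, 0.1352], [0.6309, -0.1333, 0.161]]
bar [ 0.55335972 -0.06234643  0.17577023] 0.1826543507926658
```

View pics/z10.png

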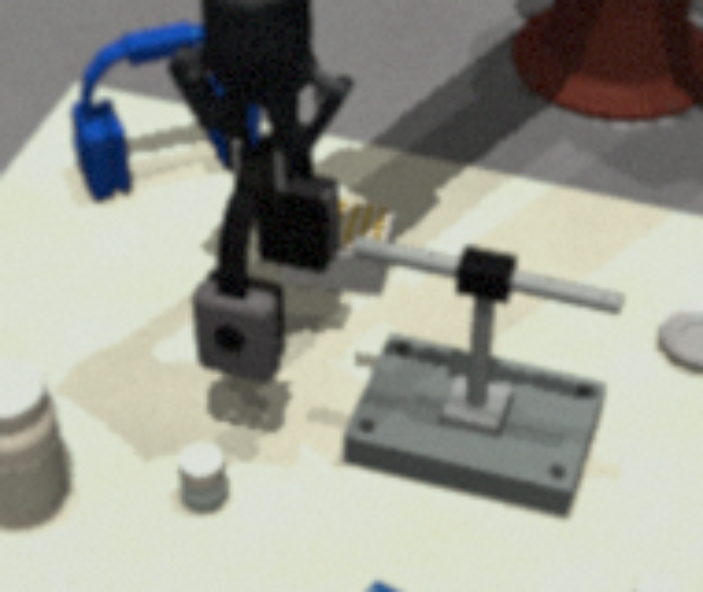

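drive_tool:
  commands: "1 0 -0.2 -0.05 0;1 0 -0.6 -0.06 0;1 0 -1.1 -0.06 0;1 0 -1.6 -0.06 0;1 0 -2.1 -0.06 0;1 0 -2.5 -0.06 0;1 0 -2.66 -0.06 0;1 0 -2.66 -0.06 0"

```text
t: 14.6
tool_pos: [0.5469, -0.0626, 0.2131]
tool_rot: [2.216, 0.011, -2.217]
contact_force: [-0.5, -1.0, -3.1]
opening: 0.0246
```

```bash
python3 - <<'E'
from h import *
o=snap('11')
go([.546,-.062,.182],-89.5)
cv2.imwrite('pics/z11.png',cv2.resize(o['scene'][0][130:290,150:340],None,fx=3.7,fy=3.7))
E
```

```text
t 14.70 pos [ 0.5469 -0.0639  0.2132] yaw -89.52 open 0.0246 F [-0.  -1.1 -2.3]
 shift units xyz [ 0.779 -0.048  0.023]  turn units -0.00 (-0.0 deg)  dist mm 31 tilt [-2.e-04 -7.e-04 -1.e+00]
```

View pics/z11.png

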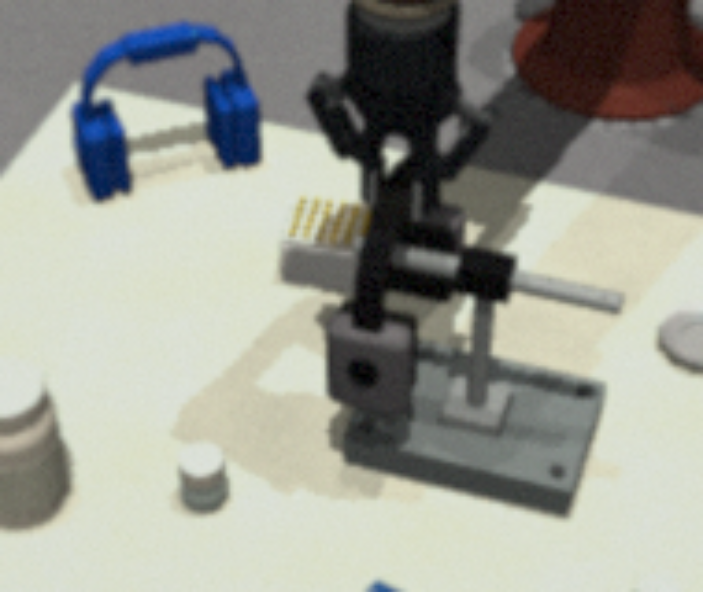

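The bar is under the band, with one cup on each side. I'll lower it.

drive_tool:
  commands: "1 0.15 0 0 0;1 0.3 0 0 0;1 0.45 0 0 0;1 0.58 0 0 0;1 0.66 0 0 0;1 0.7 0 0 0;1 0.7 0 0 0"

```text
t: 15.28
tool_pos: [0.5465, -0.0631, 0.1845]
tool_rot: [2.216, 0.01, -2.219]
contact_force: [0.7, 0.2, -2.4]
opening: 0.025
```

drive_tool:
  commands: "1 0.03 0 0 0;1 0.05 0 0 0;1 0.07 0 0 0;1 0.07 0 0 0"

```text
t: 15.62
tool_pos: [0.5469, -0.0631, 0.1826]
tool_rot: [2.217, 0.01, -2.217]
contact_force: [-0.6, 1.4, -1.8]
opening: 0.0248
```

drive_tool:
  commands: "1 0.03 0 0 0;1 0.05 0 0 0;1 0.05 0 0 0"

```text
t: 15.87
tool_pos: [0.5474, -0.0634, 0.1814]
tool_rot: [2.218, 0.009, -2.215]
contact_force: [-1.7, -1.9, 1.8]
opening: 0.0252
```

Contact made: the weight has come off the wrist. I'll open the fingers halfway, then go straight up.

drive_tool:
  commands: "0.35 0 0 0 0;0.25 0 0 0 0;0.1 0 0 0 0;0 0 0 0 0;0 0 0 0 0;0 0 0 0 0"

```text
t: 16.37
tool_pos: [0.5469, -0.0631, 0.1805]
tool_rot: [2.217, 0.01, -2.217]
contact_force: [-0.1, -0.4, 0.0]
opening: 0.0427
```

drive_tool:
  commands: "0 -0.15 0 0 0;0 -0.4 0 0 0;0 -0.8 0 0 0;0 -1.3 0 0 0;0 -1.9 0 0 0;0 -2.5 0 0 0;0 -2.9 0 0 0;0 -3 0 0 0"

```text
t: 17.03
tool_pos: [0.5485, -0.0635, 0.3061]
tool_rot: [2.225, 0.007, -2.208]
contact_force: [-1.0, 0.4, -0.1]
opening: 0.0421
```

```bash
python3 - <<'E'
from h import *
o=snap('12')
go([.546,-.062,.3],-89.5)
cv2.imwrite('pics/z12.png',cv2.resize(o['scene'][0][130:290,150:340],None,fx=3.7,fy=3.7))
W=o['scene'][2]
P=W[box(W,(.42,.68),(-.14,-.015),(.185,.22))];print('band top',np.percentile(P,[2,50,98],axis=0).round(4).tolist())
for xr in((.42,.535),(.565,.68)):
    Q=W[box(W,xr,(-.13,-.005),(.04,.125))]; print(xr,len(Q),np.percentile(Q,[2,50,98],axis=0).round(4).tolist())
E
```

```text
t 17.13 pos [ 0.5475 -0.0632  0.3025] yaw -89.50 open 0.0427 F [ 0.2 -0.6 -0. ]
 shift units xyz [ 0.063 -0.032  0.038]  turn units -0.00 (-0.0 deg)  dist mm 3 tilt [ 3.3e-03 -8.0e-04 -1.0e+00]
band top [[0.4997, -0.0828, 0.1856], [0.5609, -0.0688, 0.1966], [0.6021, -0.0186, 0.2018]]
(0.42, 0.535) 340 [[0.4761, -0.0894, 0.0539], [0.5055, -0.0592, 0.0854], [0.5105, -0.036, 0.124]]
(0.565, 0.68) 466 [[0.5981, -0.0953, 0.0569], [0.6314, -0.0608, 0.0946], [0.6365, -0.0344, 0.1245]]
```

View pics/z12.png

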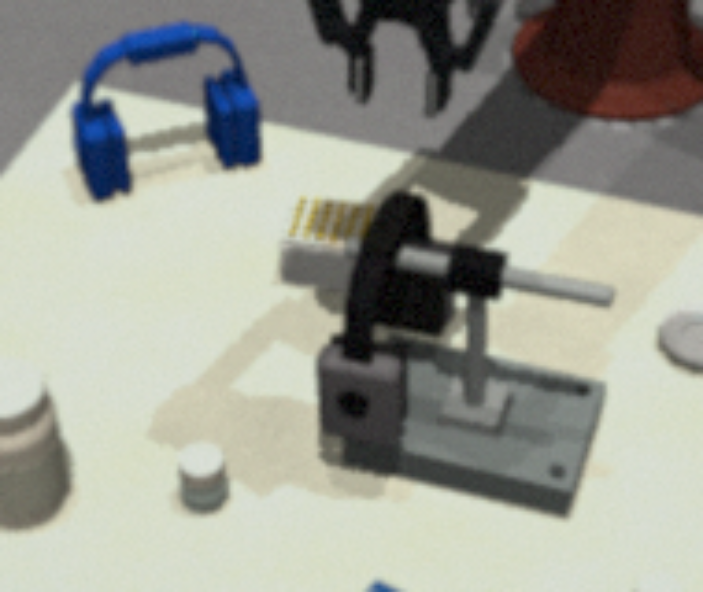

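```bash
python3 - <<'E'
from h import *
for tag in('7','11','12','now','now2'):
    W=(snap(tag,('scene',)) if 'now' in tag else {'scene':(0,0,cloud('scene',None,np.load(f'scene{tag}.npz')['d']))})['scene'][2]
    P=W[box(W,(.52,.58),(.03,.115),(.155,.2))]; k=np.polyfit(P[:,1],P[:,2],1)
    H=W[box(W,(.52,.58),(-.018,.026),(.183,.196))]
    St=W[box(W,(.53,.58),(-.02,.03),(.07,.13))]; ks=np.polyfit(St[:,2],St[:,1],1);kx=np.polyfit(St[:,2],St[:,0],1)
    F=W[box(W,(.51,.59),(-.03,.04),(.036,.05))]
    print(tag,'bar dz/dy %.4f'%k[0],'z@.06 %.4f'%np.polyval(k,.06),'yend %.4f'%P[:,1].max(),'hub',H.mean(0).round(4),'stem dy/dz %.4f dx/dz %.4f'%(ks[0],kx[0]),'foot',F.mean(0).round(4),'bar dx/dy %.4f'%np.polyfit(P[:,1],P[:,0],1)[0])
for n in('top',):
    a=load('0')[n]; b=load('12')[n]
    print((a[0][85:235,100:380].astype(int)-b[0][85:235,100:380]).__abs__().max(-1).mean())
E
```

```text
7 bar dz/dy -0.0003 z@.06 0.1759 yend 0.1049 hub [0.5501 0.0053 0.1859] stem dy/dz -0.0103 dx/dz -0.0052 foot [0.5523 0.006  0.0399] bar dx/dy -0.0145
11 bar dz/dy -0.0097 z@.06 0.1760 yend 0.1050 hub [0.5508 0.0056 0.1861] stem dy/dz -0.0093 dx/dz -0.0119 foot [0.5531 0.006  0.0402] bar dx/dy -0.0205
12 bar dz/dy 0.0403 z@.06 0.1792 yend 0.0979 hub [5.511e-01 3.000e-04 1.865e-01] stem dy/dz -0.0331 dx/dz 0.0136 foot [0.553  0.005  0.0402] bar dx/dy -0.0181
now bar dz/dy 0.0410 z@.06 0.1789 yend 0.0979 hub [0.5509 0.0006 0.1865] stem dy/dz -0.0511 dx/dz 0.0104 foot [0.5519 0.0058 0.0405] bar dx/dy -0.0176
now2 bar dz/dy 0.0364 z@.06 0.1791 yend 0.0982 hub [5.511e-01 4.000e-04 1.866e-01] stem dy/dz -0.0386 dx/dz -0.0061 foot [0.5528 0.0056 0.0403] bar dx/dy -0.0175
28.967809523809525
```

View pics/top12.png

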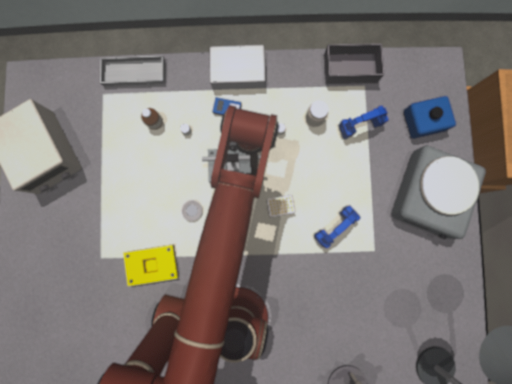

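drive_tool:
  commands: "0 0 0 0 0;0 0 0 0 0;0 0 0 0 0;0 0 0 0 0;0 0 0 0 0;0 0 0 0 0;0 0 0 0 0;0 0 0 0 0"

```text
t: 17.9
tool_pos: [0.5469, -0.0631, 0.3005]
tool_rot: [2.217, 0.01, -2.217]
contact_force: [-0.0, 0.8, -0.1]
opening: 0.0427
```

```bash
python3 - <<'E'
from h import *
for tag in('12','now','fin'):
    W=(snap(tag,('scene',)) if tag=='fin' else {'scene':(0,0,cloud('scene',None,np.load(f'scene{tag}.npz')['d']))})['scene'][2]
    P=W[box(W,(.52,.58),(.03,.115),(.155,.2))]; k=np.polyfit(P[:,1],P[:,2],1)
    r=[np.percentile(W[box(W,xr,(-.13,-.005),(.04,.125))],[2,50,98],axis=0)[:, :].round(4).tolist() for xr in((.42,.535),(.565,.68))]
    t=W[box(W,(.50,.59),(-.1,-.035),(.19,.22))]
    print(tag,k[0].round(4),r,'pad y',np.percentile(t[:,1],[2,98]),t[:,2].max())
E
```

```text
12 0.0403 [[[0.4761, -0.0894, 0.0539], [0.5055, -0.0592, 0.0854], [0.5105, -0.036, 0.124]], [[0.5981, -0.0953, 0.0569], [0.6314, -0.0608, 0.0946], [0.6365, -0.0344, 0.1245]]] pad y [-0.08280326 -0.05837495] 0.20290020549348387
now 0.041 [[[0.4785, -0.0897, 0.0532], [0.5054, -0.0596, 0.0869], [0.5101, -0.036, 0.1242]], [[0.598, -0.095, 0.0568], [0.6314, -0.0607, 0.0955], [0.6366, -0.0351, 0.1245]]] pad y [-0.08297132 -0.05839774] 0.2036667648249093
fin 0.0444 [[[0.4799, -0.0891, 0.0542], [0.5056, -0.0601, 0.0845], [0.5098, -0.0354, 0.1228]], [[0.5965, -0.095, 0.0569], [0.6315, -0.0604, 0.0957], [0.6362, -0.0348, 0.1243]]] pad y [-0.08320719 -0.05840689] 0.20273294782487683
```

```bash
python3 -c "
from station import ctrl
print(ctrl.finish_job())"
```

```text
the job is handed in; nothing more can be done
None
```

The hanger stands in the grey base's socket and the ear defenders hang on its −y arm. I handed the job in at about 18 s; it reports no verdict.

**Hanger:** Its crossbar lies along the plate's long side, within about 1°. It bottomed at the tool height I worked out for fully home, and the bar top measured 0.180 m, as it should.

**Ear defenders:** The pad rests on the bar about 70 mm from the stem, with one cup on each side. Three pictures over about 0.9 s showed no movement. The gripper was open and about 0.1 m above them.

**Departures from ideal:**
- On the way in, the foot caught the socket's rim at about 10 N. I moved it roughly 3 mm along x and it then slid home.
- With the ear defenders' weight on it, the hanger leans about 0.04 rad in the socket's play (limit 0.10). The lean was steady within measuring noise.
- The two cameras disagreed by up to 5 mm in x, so I corrected by comparing with the robot's own positions.
- I did not re-measure the bystanders. They looked in place in the last pictures, though the arm partly hid some of them, and no move went near them.

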